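Fetch the tamper from behind the canister

TASK

The coffee tamper stands on a wooden tray, hidden behind the blue canister. Move the blue canister well aside, fetch the tamper and stand it upright, wholly on the black tamping mat, then put the blue canister back on the spot where it stood. Keep canister and tamper upright, and leave the white canister alone.

Things in the scene. Friction and masses are not known exactly. Their poses are not given: they have to be found in the camera images.
- blue_canister: Blue round canister, about 450 g, 96 mm wide, 130 mm high with its fixed blue lid. To grip: the round dark knob on the lid's centre, 32 mm wide, 136 to 162 mm above the canister's underside. Stands on a cork-coloured spot at the robot's end of a flat, rimless wooden tray (200 x 120 mm, 12 mm thick, turned up to 17 degrees). Origin: centre of its underside, z up.
- tamper: Espresso tamper standing upright, about 350 g, 88 mm high: steel foot 58 mm wide, 22 mm high; neck 22 mm wide; round dark wooden handle to grip, 36 mm wide, 50 to 88 mm above the underside. On the same 12 mm thick tray, 81 to 85 mm beyond the blue canister (centre to centre), almost touching it. Origin: centre of its underside, z up.
- tamp_mat: Black rubber tamping mat, 140 x 140 mm, 8 mm thick, fixed on the counter at front left or right; a round black knock box, 92 mm high, is on the other side. The counter straight ahead of the robot (x 0.38 to 0.49 m, y within 0.065 m) is bare: room for the canister meanwhile. Origin: centre of its underside (on the counter, height 0), x and y along its edges.
- white_canister: White canister with white lid, same shape and size as the blue one, on a second, equal tray, with a steel cup behind it: a bystander, 162 mm high with its knob (174 mm above the counter). Origin: centre of its underside, z up.
Not all that is in view belongs to the job. Of the things shaped like the blue_canister, the blue one is meant. Leave any orange look-alike of the tamper alone.

How it is judged (in metres and radians):
On the way, in this order (a step that is already met when the one before it is completed fails the run):
1. the blue canister is moved well clear of the tamper, at least 115 mm from it centre to centre, the tamper still in its place (horizontal distance between blue_canister and tamper above 0.115 m and distance of tamper from where it was at the start of the episode below 0.03 m), for 0.2 s.
2. the tamper stands upright and released, wholly on the black mat (x of tamper in the frame of tamp_mat between -0.045 and 0.045 m and y of tamper in the frame of tamp_mat between -0.045 and 0.045 m and z of tamper in the frame of tamp_mat between 0.003 and 0.013 m and angle between tamper's own z axis and vertical below 0.15 rad and linear speed of tamper below 0.05 m/s and contact force between tamper and the fingers below 0.3 N), for 0.2 s.
3. the blue canister stands upright and released where it stood at the start (distance of blue_canister from where it was at the start of the episode below 0.02 m and angle between blue_canister's own z axis and vertical below 0.15 rad and linear speed of blue_canister below 0.05 m/s and contact force between blue_canister and the fingers below 0.3 N), for 0.2 s.
At the end, for the whole second after the job is handed in: Tamper upright (within 8 degrees) on the black mat, its centre within 45 mm of the mat's along each edge; blue canister upright within 20 mm of where it stood at the start; both released and at rest; white canister within 20 mm of where it was (all of step 2 and all of step 3 and distance of white_canister from where it was at the start of the episode below 0.02 m); the robot touches nothing.
It fails at once if the blue canister is tipped over (more than 35 degrees) (angle between blue_canister's own z axis and vertical above 0.61 rad).
It fails at once if the tamper is tipped over (more than 35 degrees) (angle between tamper's own z axis and vertical above 0.61 rad).
It fails at once if the white canister is shifted by more than 20 mm (distance of white_canister from where it was at the start of the episode above 0.02 m).
It also fails if it takes over 72 s, if anything falls off the work surface, if the arm or the gripper's body presses on something with over 40 N, if the wrist force passes 120 N, or if a joint passes its speed limit or range.

ROBOT

A 6-joint arm with a two-finger parallel gripper is mounted at the origin on the work surface. World frame = base frame: x ahead of the robot, y to its left, z up, the work surface at z = 0. Lengths are in m, angles in degrees, forces in N, time in s.
With the tool pointing down it reaches from about 0.3 to 0.75 m from the base axis. Payload 8.5 kg.
Tool frame: the origin (TCP) lies between the finger pads; the fingertips stand 17 mm ahead of it and the grasp point (between the pads) lies 2 mm behind it; z points along the fingers, y is the direction in which the jaws open and shut (so a half turn about z gives the same grasp; the last joint's range is limited). The gripper opens to 85 mm and grips with 20 to 120 N. Pads are 22 mm wide; open, the fingers measure 114 mm over their backs; the gripper's body (76 mm by 85 mm) begins 54 mm behind the grasp point. The pads swing forward as they close: fully open they stand 13 mm farther back than shut.
Start: joints at [-82.409, 21.807, 74.336, -0, 83.858, -12.336], TCP at [0.187, -0.517, 0.248] pointing down, gripper open.
Joint ranges: [-178.18, 178.18], [-50.72, 133.34], [12.68, 142.11], [-81.47, 261.47], [9.98, 163.14], [-165.26, 165.26]. Speed limits (degrees/s): [136.94, 136.94, 180, 180, 180, 180].

INTERFACE

Orientations are given as a 3x3 rotation matrix whose columns are the frame's x, y, z axes.
In Python, from rig import readout, eyes, env gives the robot as it stands.
- The arm moves only by the tool arm_command, never from a script. Its argument "rows" is text: rows parted by semicolons, each of 7 numbers parted by spaces: the closure, from 0 (fully open) to 1 (shut), then the shift along the tool's x, y, z in mm, then the turn, a rotation vector about the tool's x, y, z in degrees. In form: grip dx dy dz rx ry rz; .... A call has 1 to 5 rows; each row shifts and turns the commanded pose from where the row before left it, along the tool's axes as they then stand; what a row does not reach is not made up. A row lasts 1/12 s, in which the tool goes at most 41.7 mm and 7.16 degrees, less where a joint would pass 70% of its speed; a pose out of reach is approached as far as the arm can. A call with a gripper value outside its range is refused whole. The fingers move at their own pace and stop on an object; "squeeze" is the grip in N (left out, the last holds). Time passes only in rows, so rows that do not move let the fingers close. It gives the time, the measured TCP pose, the force and the opening at its end, in the units of the state.
- readout.observe(): the state, without advancing time (a new reading comes with each control period).
- eyes.get_image(name): name is "side" or "top"; returns the picture (384x512x3 uint8, red, green, blue); there is no depth.
- eyes.camera_model(name): a dict with "mtx" (3x3 intrinsics, pixels), "view" (4x4, takes a point from world to camera coordinates). Camera axes: x right, y up, looking along -z (the intrinsics and any distortion apply to the point x, -y, -z); pixel columns grow to the right and rows downward; lengths in m; the calibration is good to about 2 mm. A picture is of the moment at which its call begins. camera_model takes no time and is no camera call.
- env.close_job(): hands the job in, once; it reports no verdict.
The state is a dict: "time_s": time; "q": joint angles; "qvel": joint speeds; "joint_efforts": joint torques, N m; "position": TCP position; "tool_rot": TCP orientation; "ft_force": force on the tool from outside, world axes, zero at the start; "wrist_torque": the same for the moment, N m; "grip_width": finger opening in m.
Only numpy, scipy, OpenCV 4.12 (cv2) and the standard library are available. Lean on these libraries where they do the work, as an engineer would, in place of code of your own. Each camera call takes 0.05 s, during which the arm holds its last target. There are 200 camera calls.

## Working session

There is one attempt and no reset: what is moved stays moved. The work goes in short steps, Python scripts to look and compute and a tool call to move; the robot and the scene stay as the last step left them, time stands still between calls to the robot, and variables do not carry over. Pictures are saved under pics/ and viewed, about 8 in all and at most 12, crops included, and the job is handed in when it is done.

Besides the shell and the picture viewer there is one more tool, called after "Emit:" by a JSON object that holds its "api" and its "payload". arm_command: Moves the arm, as the interface text tells. Its arguments: {"type":"object","properties":{"rows":{"type":"string"},"squeeze":{"type":"number"}},"required":["rows"]}

```bash
mkdir -p pics; ls; python3 - <<'E'
from rig import readout, eyes, env
import cv2, numpy as np
for n in("top","side"):
    cv2.imwrite(f"pics/{n}0.png",eyes.get_image(n)[...,::-1])
    m=eyes.camera_model(n);print(n,m)
s=readout.observe();print(s["time_s"],s["position"],s["tool_rot"],s["grip_width"])
E
```

```text
pics
top {'mtx': array([[376.64185243,   0.        , 253.34352859],
       [  0.        , 376.64185243, 185.37681981],
       [  0.        ,   0.        ,   1.        ]]), 'view': array([[ 0.01514787, -0.99983888, -0.0096313 ,  0.01039152],
       [ 0.99563519,  0.01419561,  0.09224455, -0.56094566],
       [-0.09209297, -0.01098657,  0.9956898 , -0.92689409],
       [ 0.        ,  0.        ,  0.        ,  1.        ]])}
side {'mtx': array([[392.23044196,   0.        , 251.87911009],
       [  0.        , 392.23044196, 187.08059668],
       [  0.        ,   0.        ,   1.        ]]), 'view': array([[-0.90700883, -0.42110976, -0.00124979,  0.52396616],
       [ 0.25276267, -0.54678279,  0.79821026, -0.18428878],
       [-0.33681749,  0.72366785,  0.60237764, -0.9749298 ],
       [ 0.        ,  0.        ,  0.        ,  1.        ]])}
0.1 [ 0.18741998 -0.51684564  0.24777203] [[ 9.40122747e-01  3.40836008e-01 -1.88821838e-04]
 [ 3.40835965e-01 -9.40121929e-01  1.26613852e-03]
 [ 2.54030048e-04 -1.25468290e-03 -9.99999181e-01]] 0.08555545757573518
```

View pics/top0.png

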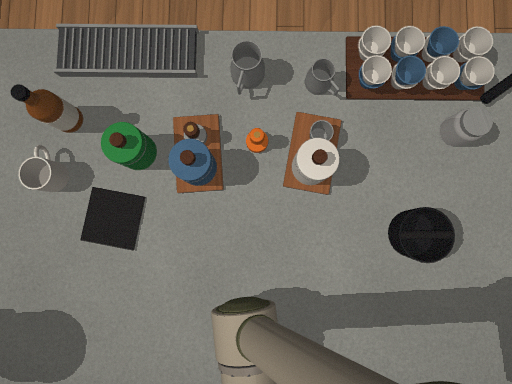

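View pics/side0.png

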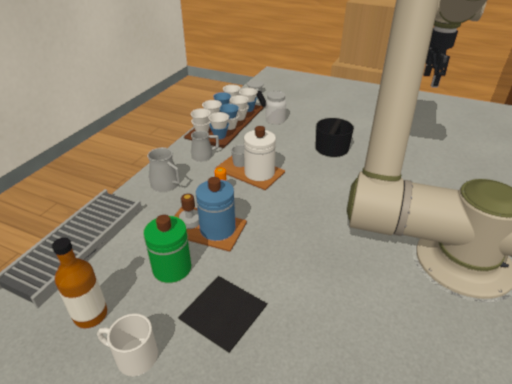

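The top view shows the blue lid at (192,160) with its knob at (187,158), the tamper handle at (191,129), the mat at (113,218), the green canister at (125,145) and the white one at (318,160). In the side view the knob is at (214,184), the tamper handle at (188,202) and the mat at (223,313). Next I'll measure with colour masks.

```bash
cat > h.py <<'E'
from rig import readout, eyes, env
import cv2, numpy as np
def model(n):
    m=eyes.camera_model(n);return np.array(m["mtx"]),np.array(m["view"])
def ray(n,px):
    K,V=model(n);R,t=V[:3,:3],V[:3,3]
    d=np.linalg.inv(K)@[px[0],px[1],1];d=d*[1,-1,-1]
    return -R.T@t,R.T@d
def plane(n,px,z):
    o,d=ray(n,px);return o+d*(z-o[2])/d[2]
def proj(n,p):
    K,V=model(n);c=(V[:3,:3]@p+V[:3,3])*[1,-1,-1];u=K@c;return u[:2]/u[2]
def tri(p1,p2):
    o1,d1=ray("top",p1);o2,d2=ray("side",p2)
    s=np.linalg.lstsq(np.c_[d1,-d2],o2-o1,rcond=None)[0]
    a,b=o1+s[0]*d1,o2+s[1]*d2;return (a+b)/2,np.linalg.norm(a-b)
def blob(im,near,lo,hi,win=25):
    "largest HSV blob in a window -> centroid, area, bbox, contour"
    x0,y0=max(near[0]-win,0),max(near[1]-win,0)
    c=cv2.cvtColor(im[y0:near[1]+win,x0:near[0]+win],cv2.COLOR_RGB2HSV)
    m=cv2.inRange(c,lo,hi)
    n,l,st,ce=cv2.connectedComponentsWithStats(m)
    if n<2: return None
    k=1+st[1:,4].argmax()
    ct=max(cv2.findContours((l==k).astype('uint8'),cv2.RETR_EXTERNAL,cv2.CHAIN_APPROX_NONE)[0],key=len)[:,0]+[x0,y0]
    return ce[k]+[x0,y0],st[k,4],st[k,:4]+[x0,y0,0,0],ct
E
python3 - <<'E'
from h import *
T=cv2.cvtColor(cv2.imread("pics/top0.png"),cv2.COLOR_BGR2RGB);S=cv2.cvtColor(cv2.imread("pics/side0.png"),cv2.COLOR_BGR2RGB)
for n,im,pts in(("top",T,[(187,158),(191,129),(192,170),(113,218),(200,140),(118,140),(319,157)]),("side",S,[(214,184),(188,202),(215,215),(223,313),(230,230)])):
    hs=cv2.cvtColor(im,cv2.COLOR_RGB2HSV)
    print(n,[(p,hs[p[1],p[0]].tolist()) for p in pts])
dark=((0,60,10),(15,255,110))
for nm,a,b in(("knob",(187,158),(214,184)),("tamper",(191,129),(188,202))):
    A=blob(T,a,*dark,win=14);B=blob(S,b,*dark,win=14)
    print(nm,A[:3],B[:3],tri(A[0],B[0]))
M=blob(T,(113,218),(0,0,0),(180,255,45),45)
r=cv2.minAreaRect(M[3].astype('float32'));print("mat",r,[plane("top",p,.008).round(4).tolist() for p in cv2.boxPoints(r)],plane("top",r[0],.008))
Ms=blob(S,(223,313),(0,0,0),(180,255,45),60);print("mat side",plane("side",cv2.minAreaRect(Ms[3].astype('float32'))[0],.008))
L=blob(T,(192,160),(95,80,40),(125,255,255),40);c,r=cv2.minEnclosingCircle(L[3].astype('float32'));print("lid",c,r,plane("top",c,.142))
big=np.hstack([cv2.resize(T[95:205,155:235],None,fx=5,fy=5,interpolation=2),cv2.resize(S[165:275,150:230],None,fx=5,fy=5,interpolation=2)])
cv2.imwrite("pics/crop0.png",big[...,::-1])
E
```

```text
top [((187, 158), [11, 147, 83]), ((191, 129), [18, 152, 166]), ((192, 170), [104, 113, 124]), ((113, 218), [45, 26, 39]), ((200, 140), [30, 8, 94]), ((118, 140), [9, 148, 79]), ((319, 157), [10, 138, 83])]
side [((214, 184), [11, 171, 94]), ((188, 202), [12, 171, 88]), ((215, 215), [102, 114, 125]), ((223, 313), [0, 24, 43]), ((230, 230), [102, 115, 104])]
knob (array([187.02339181, 157.16959064]), np.int32(171), array([180, 150,  15,  15])) (array([213.80714286, 183.95714286]), np.int32(140), array([208, 177,  12,  15])) (array([0.60685097, 0.16275391, 0.16021897]), np.float64(0.003087506814803632))
tamper (array([190.90967742, 129.63870968]), np.int32(155), array([183, 121,  16,  17])) (array([187.88125, 203.60625]), np.int32(160), array([181, 195,  14,  17])) (array([0.68760236, 0.17091808, 0.07626306]), np.float64(0.005250705511740789))
mat ((112.51923370361328, 217.9038543701172), (54.32416915893555, 54.520286560058594), 11.309932708740234) [[0.4177, 0.4583, 0.008], [0.5552, 0.4384, 0.008], [0.5296, 0.299, 0.008], [0.393, 0.3206, 0.008]] [0.47341012 0.37898674 0.008     ]
mat side [0.4700581  0.38272552 0.008     ]
lid (192.0, 162.5) 24.824481964111328 [0.59942569 0.15533287 0.142     ]
```

View pics/crop0.png

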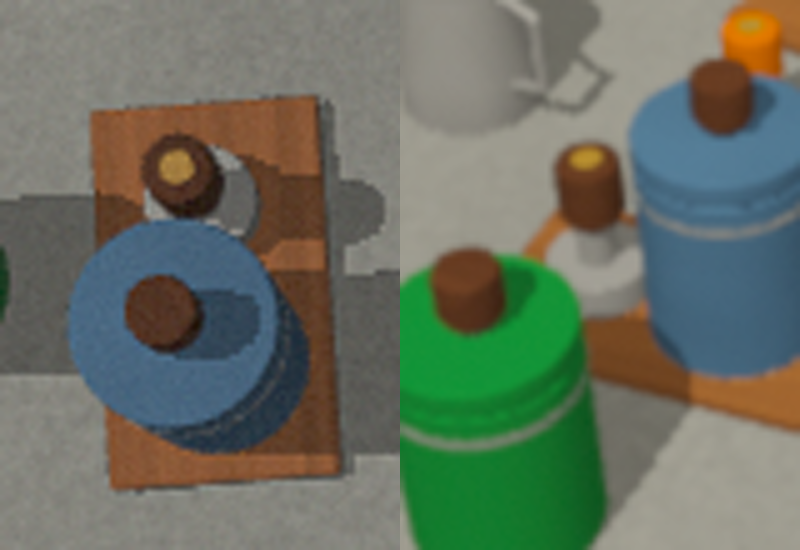

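The crop gives the knob in the top view at about (187,157), the tamper's yellow top dot at about (190.4,128.4), and the side dot at about (187.4,196.6). I'll refine these and check the neighbours while turning the tool square to the world.

```bash
python3 - <<'E'
from h import *
T=cv2.cvtColor(cv2.imread("pics/top0.png"),cv2.COLOR_BGR2RGB);S=cv2.cvtColor(cv2.imread("pics/side0.png"),cv2.COLOR_BGR2RGB)
print("tamper top", plane("top",(190.4,128.4),.1),"side",plane("side",(187.4,196.6),.1))
print("lid", plane("top",(189.4,159.6),.142))
print("knob top",plane("top",(187.02,157.17),.170),"side",plane("side",(213.8,183.96),.163))
print("green",plane("top",(117.5,140.5),.160),"white",plane("top",(319.5,157.5),.174),"orange",plane("top",(257,135),.09))
E
```

```text
tamper top [0.68733275 0.16901657 0.1       ] side [0.68364798 0.17032267 0.1       ]
lid [0.60590001 0.16135967 0.142     ]
knob top [0.60667502 0.16153275 0.17      ] side [0.60323168 0.16580012 0.163     ]
green [0.64341295 0.31812442 0.16      ] white [ 0.60914661 -0.12406739  0.174     ] orange [0.67576537 0.01102914 0.09      ]
```

Emit:
{"api": "arm_command", "payload": {"rows": "0 0 0 -6 0 0 6.6; 0 0 0 -6 0 0 6.6; 0 0 0 -6 0 0 6.6; 0 20 -34 0 0 0 0.1; 0 20 -34 0 0 0 0", "squeeze": 40}}

```text
time_s: 0.52
position: [0.2271, -0.4489, 0.2656]
tool_rot: [[1.0, -0.003, -0.0], [-0.003, -1.0, 0.001], [-0.0, -0.001, -1.0]]
ft_force: [0.5, -0.9, -0.0]
grip_width: 0.0852
```

Emit:
{"api": "arm_command", "payload": {"rows": "0 21 -34 0 0 0 0; 0 21 -34 0 0 0 0; 0 21 -34 0 0 0 0; 0 21 -34 0 0 0 0; 0 21 -34 0 0 0 0"}}

```text
time_s: 0.93
position: [0.3327, -0.2771, 0.2662]
tool_rot: [[1.0, -0.0, -0.0], [-0.0, -1.0, 0.0], [-0.0, -0.0, -1.0]]
ft_force: [1.5, -0.9, 0.4]
grip_width: 0.0855
```

Emit:
{"api": "arm_command", "payload": {"rows": "0 21 -34 0 0 0 0; 0 21 -34 0 0 0 0; 0 21 -34 0 0 0 0; 0 21 -34 0 0 0 0; 0 21 -34 0 0 0 0"}}

```text
time_s: 1.35
position: [0.4377, -0.1069, 0.2662]
tool_rot: [[1.0, 0.0, -0.0], [0.0, -1.0, 0.0], [-0.0, -0.0, -1.0]]
ft_force: [0.9, -1.5, -0.1]
grip_width: 0.0854
```

Emit:
{"api": "arm_command", "payload": {"rows": "0 21 -34 0 0 0 0; 0 21 -34 0 0 0 0; 0 21 -34 0 0 0 0; 0 21 -34 0 0 0 0; 0 21 -34 0 0 0 0"}}

```text
time_s: 1.77
position: [0.5426, 0.0633, 0.266]
tool_rot: [[1.0, 0.001, -0.001], [0.001, -1.0, 0.0], [-0.001, -0.0, -1.0]]
ft_force: [0.2, -0.7, -0.5]
grip_width: 0.0852
```

Emit:
{"api": "arm_command", "payload": {"rows": "0 21 -34 0 0 0 0; 0 21 -34 0 0 0 0; 0 0 0 0 0 0 0"}}

```text
time_s: 2.02
position: [0.5858, 0.1343, 0.2648]
tool_rot: [[1.0, 0.005, -0.001], [0.005, -1.0, 0.002], [-0.001, -0.002, -1.0]]
ft_force: [-0.7, 1.1, -0.2]
grip_width: 0.0853
```

Emit:
{"api": "arm_command", "payload": {"rows": "0 10 -14 0 0 0 0; 0 9 -14 0 0 0 0; 0 0 0 20 0 0 0; 0 0 0 20 0 0 0; 0 0 0 0 0 0 0"}}

```text
time_s: 2.43
position: [0.6016, 0.1571, 0.2221]
tool_rot: [[1.0, 0.001, -0.008], [0.001, -1.0, -0.001], [-0.008, 0.001, -1.0]]
ft_force: [-0.3, 1.0, -0.7]
grip_width: 0.0851
```

```bash
python3 - <<'E'
from h import *
T=eyes.get_image("top");S=eyes.get_image("side")
s=readout.observe();p=s["position"];print(p)
print(proj("top",p),proj("side",p))
big=np.hstack([cv2.resize(T[80:220,140:240],None,fx=4,fy=4,interpolation=2),cv2.resize(S[130:270,160:260],None,fx=4,fy=4,interpolation=2)])
cv2.imwrite("pics/crop1.png",big[...,::-1])
E
```

```text
[0.60290848 0.15694935 0.2262239 ]
[184.07010009 154.3939665 ] [214.16137547 160.51588152]
```

View pics/crop1.png

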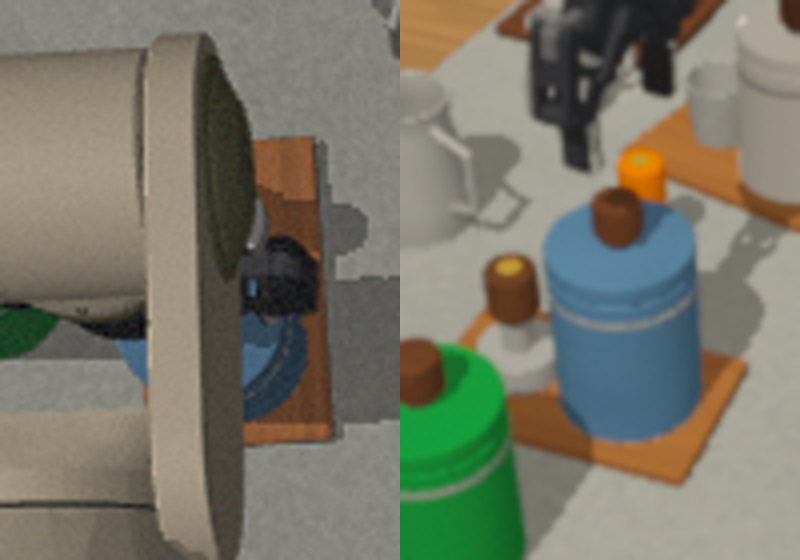

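The side view shows the open fingers straddling the blue knob, with their midpoint at about (214,162), which matches the projected TCP. I'll go down and grip.

Emit:
{"api": "arm_command", "payload": {"rows": "0 2 -4 12 0 0 0; 0 0 0 15 0 0 0; 0 0 0 15 0 0 0; 0 0 0 14 0 0 0; 0 0 0 0 0 0 0"}}

```text
time_s: 2.95
position: [0.6043, 0.1612, 0.168]
tool_rot: [[1.0, 0.0, -0.004], [0.0, -1.0, -0.0], [-0.004, 0.0, -1.0]]
ft_force: [-0.5, 0.2, -0.3]
grip_width: 0.085
```

Emit:
{"api": "arm_command", "payload": {"rows": "0 0 0 0 0 0 0; 0 0 0 0 0 0 0"}}

```text
time_s: 3.12
position: [0.6056, 0.1613, 0.1715]
tool_rot: [[1.0, 0.0, 0.002], [0.0, -1.0, 0.0], [0.002, -0.0, -1.0]]
ft_force: [-0.1, -0.8, -0.2]
grip_width: 0.0855
```

Emit:
{"api": "arm_command", "payload": {"rows": "0 0 0 6 0 0 0; 0.3 0 0 0 0 0 0; 0.5 0 0 0 0 0 0; 1 0 0 0 0 0 0; 1 0 0 0 0 0 0", "squeeze": 45}}

```text
time_s: 3.53
position: [0.6052, 0.1612, 0.1646]
tool_rot: [[1.0, 0.0, 0.0], [0.0, -1.0, 0.0], [0.0, -0.0, -1.0]]
ft_force: [0.4, -0.3, 0.2]
grip_width: 0.0387
```

Emit:
{"api": "arm_command", "payload": {"rows": "1 0 0 0 0 0 0; 1 0 0 0 0 0 0; 1 0 0 0 0 0 0; 1 0 0 0 0 0 0"}}

```text
time_s: 3.87
position: [0.6052, 0.1614, 0.1647]
tool_rot: [[1.0, 0.001, 0.001], [0.001, -1.0, 0.0], [0.001, -0.0, -1.0]]
ft_force: [-0.5, 2.5, 3.0]
grip_width: 0.0303
```

Emit:
{"api": "arm_command", "payload": {"rows": "1 0 0 -4 0 0 0; 1 0 0 -8 0 0 0; 1 0 0 -8 0 0 0; 1 0 0 -8 0 0 0; 1 0 0 -8 0 0 0"}}

```text
time_s: 4.28
position: [0.6051, 0.1611, 0.2012]
tool_rot: [[1.0, 0.0, 0.0], [0.0, -1.0, -0.0], [0.0, 0.0, -1.0]]
ft_force: [-0.3, -0.3, -3.3]
grip_width: 0.0305
```

Emit:
{"api": "arm_command", "payload": {"rows": "1 -8 4 -4 0 0 0; 1 -12 10 0 0 0 0; 1 -15 15 0 0 0 0; 1 -15 15 0 0 0 0; 1 -15 15 0 0 0 0"}}

```text
time_s: 4.7
position: [0.5386, 0.1014, 0.2045]
tool_rot: [[1.0, 0.001, -0.0], [0.001, -1.0, -0.0], [-0.0, 0.0, -1.0]]
ft_force: [-0.8, -0.5, -3.3]
grip_width: 0.0305
```

Emit:
{"api": "arm_command", "payload": {"rows": "1 -15 15 0 0 0 0; 1 -15 15 0 0 0 0; 1 -15 15 0 0 0 0; 1 -15 15 0 0 0 0; 1 -15 15 0 0 0 0"}}

```text
time_s: 5.12
position: [0.4636, 0.0265, 0.2046]
tool_rot: [[1.0, 0.001, 0.0], [0.001, -1.0, -0.0], [0.0, 0.0, -1.0]]
ft_force: [-0.0, 0.2, -3.9]
grip_width: 0.0303
```

Emit:
{"api": "arm_command", "payload": {"rows": "1 -15 15 0 0 0 0; 1 -10 8 0 0 0 0; 1 -5 4 0 0 0 0; 1 0 0 0 0 0 0; 1 0 0 0 0 0 0"}}

```text
time_s: 5.53
position: [0.4355, 0.0002, 0.2046]
tool_rot: [[1.0, 0.0, 0.001], [0.0, -1.0, 0.0], [0.001, -0.0, -1.0]]
ft_force: [-0.3, -0.2, -3.3]
grip_width: 0.0303
```

Emit:
{"api": "arm_command", "payload": {"rows": "1 0 0 12 0 0 0; 1 0 0 14 0 0 0; 1 0 0 12 0 0 0; 1 0 0 8 0 0 0; 1 0 0 2 0 0 0"}}

```text
time_s: 5.95
position: [0.4352, 0.0007, 0.1552]
tool_rot: [[1.0, 0.001, -0.002], [0.001, -1.0, 0.001], [-0.002, -0.001, -1.0]]
ft_force: [-1.0, -0.4, -4.9]
grip_width: 0.0307
```

Emit:
{"api": "arm_command", "payload": {"rows": "1 0 0 2 0 0 0; 1 0 0 1.5 0 0 0; 1 0 0 0 0 0 0"}}

```text
time_s: 6.2
position: [0.4354, 0.0001, 0.153]
tool_rot: [[1.0, 0.001, 0.001], [0.001, -1.0, -0.0], [0.001, 0.0, -1.0]]
ft_force: [-0.0, 0.1, -4.3]
grip_width: 0.0305
```

Emit:
{"api": "arm_command", "payload": {"rows": "1 0 0 0.7 0 0 0; 1 0 0 0 0 0 0; 1 0 0 0 0 0 0"}}

```text
time_s: 6.45
position: [0.4355, 0.0001, 0.1527]
tool_rot: [[1.0, 0.0, 0.001], [0.0, -1.0, -0.0], [0.001, 0.0, -1.0]]
ft_force: [-0.2, 0.4, -0.4]
grip_width: 0.0306
```

Emit:
{"api": "arm_command", "payload": {"rows": "0.6 0 0 0 0 0 0; 0.3 0 0 0 0 0 0; 0 0 0 0 0 0 0; 0 0 0 0 0 0 0; 0 0 0 0 0 0 0"}}

```text
time_s: 6.87
position: [0.4352, 0.0, 0.1522]
tool_rot: [[1.0, 0.0, 0.0], [0.0, -1.0, -0.0], [0.0, 0.0, -1.0]]
ft_force: [1.3, -0.3, -0.4]
grip_width: 0.0804
```

Emit:
{"api": "arm_command", "payload": {"rows": "0 0 0 -15 0 0 0; 0 0 0 -25 0 0 0; 0 0 0 -35 0 0 0; 0 20 -12 -10 0 0 0; 0 33 -20 0 0 0 0"}}

```text
time_s: 7.28
position: [0.4885, 0.0315, 0.2408]
tool_rot: [[1.0, -0.002, 0.006], [-0.002, -1.0, -0.002], [0.006, 0.002, -1.0]]
ft_force: [1.2, -1.2, 0.8]
grip_width: 0.0857
```

Emit:
{"api": "arm_command", "payload": {"rows": "0 33 -23 0 0 0 0; 0 33 -23 0 0 0 0; 0 33 -23 0 0 0 0; 0 33 -23 0 0 0 0; 0 33 -23 0 0 0 0"}}

```text
time_s: 7.7
position: [0.6543, 0.1486, 0.2369]
tool_rot: [[1.0, 0.001, -0.0], [0.001, -1.0, -0.0], [-0.0, 0.0, -1.0]]
ft_force: [0.7, -0.5, 0.5]
grip_width: 0.0858
```

Emit:
{"api": "arm_command", "payload": {"rows": "0 32 -23 0 0 0 0; 0 0 0 20 0 0 0; 0 0 0 20 0 0 0; 0 0 0 20 0 0 0; 0 0 0 0 0 0 0"}}

```text
time_s: 8.12
position: [0.6836, 0.1702, 0.1721]
tool_rot: [[1.0, 0.001, -0.008], [0.001, -1.0, -0.001], [-0.008, 0.001, -1.0]]
ft_force: [-0.5, -0.3, -1.0]
grip_width: 0.0852
```

```bash
python3 - <<'E'
from h import *
T=eyes.get_image("top");S=eyes.get_image("side")
s=readout.observe();p=s["position"];print(p,s["time_s"])
print(proj("top",p),proj("side",p))
B=blob(S,(188,202),(0,60,10),(15,255,110),14);print(B[:3])
big=np.hstack([cv2.resize(T[80:220,140:240],None,fx=4,fy=4,interpolation=2),cv2.resize(S[130:270,140:240],None,fx=4,fy=4,interpolation=2)])
cv2.imwrite("pics/crop2.png",big[...,::-1])
E
```

```text
[0.68502707 0.17016481 0.17712814] 8.2167
[183.56761481 120.78717552] [183.8534814  172.12691575]
(array([188.32374101, 204.09352518]), np.int32(139), array([181, 194,  14,  18]))
```

View pics/crop2.png

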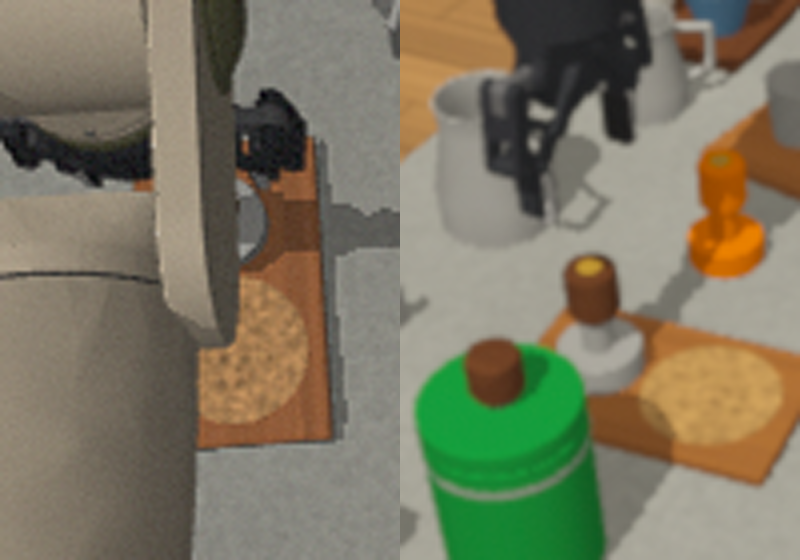

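The side crop shows the tamper still in place (top dot at about (188,197)) with the jaws above it, and the cork spot now uncovered at about (217.5,229).

```bash
python3 - <<'E'
from h import *
print(plane("side",(217.5,228.75),.012), plane("side",(188,196.8),.1), proj("side",[.686,.170,.1]),proj("side",[.605,.1612,.012]))
E
```

```text
[0.60330056 0.16383031 0.012     ] [0.68177745 0.17038032 0.1       ] [186.69862405 196.29478869] [217.41940581 227.95767357]
```

Emit:
{"api": "arm_command", "payload": {"rows": "0 0 0 15 0 0 0; 0 0 0 20 0 0 0; 0 0 0 20 0 0 0; 0 0 0 15 0 0 0; 0 0 0 0 0 0 0"}}

```text
time_s: 8.63
position: [0.6844, 0.17, 0.1057]
tool_rot: [[1.0, 0.0, -0.003], [0.0, -1.0, -0.0], [-0.003, 0.0, -1.0]]
ft_force: [-1.1, 0.2, -0.5]
grip_width: 0.0855
```

Emit:
{"api": "arm_command", "payload": {"rows": "0 0 0 12 0 0 0; 0 0 0 12 0 0 0; 0.2 0 0 2 0 0 0; 0.4 0 0 0 0 0 0; 0.6 0 0 0 0 0 0"}}

```text
time_s: 9.05
position: [0.6853, 0.1702, 0.0817]
tool_rot: [[1.0, 0.0, 0.001], [0.0, -1.0, 0.0], [0.001, -0.0, -1.0]]
ft_force: [0.5, -0.3, 0.0]
grip_width: 0.0514
```

Emit:
{"api": "arm_command", "payload": {"rows": "1 0 0 0 0 0 0; 1 0 0 0 0 0 0; 1 0 0 0 0 0 0; 1 0 0 0 0 0 0; 1 0 0 0 0 0 0"}}

```text
time_s: 9.47
position: [0.6854, 0.1704, 0.082]
tool_rot: [[1.0, 0.001, 0.002], [0.001, -1.0, 0.0], [0.002, -0.0, -1.0]]
ft_force: [-0.2, 1.1, 5.6]
grip_width: 0.0349
```

Emit:
{"api": "arm_command", "payload": {"rows": "1 0 0 -4 0 0 0; 1 0 0 -8 0 0 0; 1 0 0 -12 0 0 0; 1 0 0 -12 0 0 0; 1 -6 0 -12 0 0 0"}}

```text
time_s: 9.88
position: [0.6796, 0.17, 0.1305]
tool_rot: [[1.0, 0.0, 0.001], [0.0, -1.0, -0.0], [0.001, 0.0, -1.0]]
ft_force: [-0.7, -0.6, -3.2]
grip_width: 0.0346
```

Emit:
{"api": "arm_command", "payload": {"rows": "1 -14 0 -2 0 0 0; 1 -20 0 0 0 0 0; 1 -25 0 0 0 0 0; 1 -25 -2 0 0 0 0; 1 -25 -6 0 0 0 0"}}

```text
time_s: 10.3
position: [0.5687, 0.1777, 0.1323]
tool_rot: [[1.0, -0.0, 0.001], [-0.0, -1.0, -0.0], [0.001, 0.0, -1.0]]
ft_force: [-0.8, 0.4, -3.5]
grip_width: 0.0348
```

Emit:
{"api": "arm_command", "payload": {"rows": "1 -20 -10 0 0 0 0; 1 -16 -16 0 0 0 0; 1 -12 -20 0 0 0 0; 1 -10 -22 0 0 0 0; 1 -10 -22 0 0 0 0"}}

```text
time_s: 10.72
position: [0.5012, 0.2689, 0.1326]
tool_rot: [[1.0, 0.0, 0.001], [0.0, -1.0, 0.0], [0.001, -0.0, -1.0]]
ft_force: [0.8, -0.3, -3.8]
grip_width: 0.035
```

Emit:
{"api": "arm_command", "payload": {"rows": "1 -10 -22 0 0 0 0; 1 -8 -22 0 0 0 0; 1 -6 -22 0 0 0 0; 1 -4 -20 0 0 0 0; 1 0 -14 0 0 0 0"}}

```text
time_s: 11.13
position: [0.4727, 0.3698, 0.1325]
tool_rot: [[1.0, 0.002, 0.001], [0.002, -1.0, 0.001], [0.001, -0.001, -1.0]]
ft_force: [-0.1, 0.3, -2.9]
grip_width: 0.0353
```

Emit:
{"api": "arm_command", "payload": {"rows": "1 0 -8 0 0 0 0; 1 0 -4 0 0 0 0; 1 0 0 0 0 0 0; 1 0 0 0 0 0 0"}}

```text
time_s: 11.47
position: [0.4741, 0.3795, 0.1314]
tool_rot: [[1.0, 0.0, 0.0], [0.0, -1.0, -0.0], [0.0, 0.0, -1.0]]
ft_force: [0.2, -0.0, -3.1]
grip_width: 0.0351
```

Emit:
{"api": "arm_command", "payload": {"rows": "1 0 0 12 0 0 0; 1 0 0 14 0 0 0; 1 0 0 13 0 0 0; 1 0 0 8 0 0 0; 1 0 0 3 0 0 0"}}

```text
time_s: 11.88
position: [0.4738, 0.3791, 0.08]
tool_rot: [[1.0, -0.001, -0.002], [-0.001, -1.0, -0.001], [-0.002, 0.001, -1.0]]
ft_force: [0.5, 0.6, -3.2]
grip_width: 0.0352
```

Emit:
{"api": "arm_command", "payload": {"rows": "1 0 0 1.5 0 0 0; 1 0 0 0.5 0 0 0; 1 0 0 0 0 0 0; 1 0 0 0 0 0 0"}}

```text
time_s: 12.22
position: [0.4742, 0.3802, 0.0798]
tool_rot: [[1.0, 0.0, 0.001], [0.0, -1.0, 0.001], [0.001, -0.001, -1.0]]
ft_force: [-0.0, -0.6, -2.7]
grip_width: 0.035
```

Emit:
{"api": "arm_command", "payload": {"rows": "1 0 0 1 0 0 0; 1 0 0 0.8 0 0 0; 1 0 0 0 0 0 0; 1 0 0 0 0 0 0"}}

```text
time_s: 12.55
position: [0.4742, 0.3803, 0.078]
tool_rot: [[1.0, 0.001, 0.001], [0.001, -1.0, 0.001], [0.001, -0.001, -1.0]]
ft_force: [0.1, -0.3, 3.9]
grip_width: 0.0349
```

Now in contact with the mat. I'll release and rise.

Emit:
{"api": "arm_command", "payload": {"rows": "0.6 0 0 0 0 0 0; 0.3 0 0 0 0 0 0; 0 0 0 0 0 0 0; 0 0 0 0 0 0 0; 0 0 0 0 0 0 0"}}

```text
time_s: 12.97
position: [0.474, 0.3801, 0.0771]
tool_rot: [[1.0, 0.0, -0.0], [0.0, -1.0, -0.0], [-0.0, 0.0, -1.0]]
ft_force: [0.6, -0.4, -0.3]
grip_width: 0.0812
```

Emit:
{"api": "arm_command", "payload": {"rows": "0 0 0 -15 0 0 0; 0 0 0 -30 0 0 0; 0 0 0 -35 0 0 0; 0 0 0 -38 0 0 0; 0 0 0 -38 0 0 0"}}

```text
time_s: 13.38
position: [0.4736, 0.3799, 0.2348]
tool_rot: [[1.0, 0.0, -0.001], [0.0, -1.0, -0.0], [-0.001, 0.0, -1.0]]
ft_force: [0.8, 0.3, -0.5]
grip_width: 0.0854
```

Emit:
{"api": "arm_command", "payload": {"rows": "0 -4 38 -2 0 0 0; 0 -4 38 0 0 0 0; 0 -4 38 0 0 0 0; 0 -4 38 0 0 0 0; 0 -4 38 0 0 0 0"}}

```text
time_s: 13.8
position: [0.4534, 0.1886, 0.2353]
tool_rot: [[1.0, 0.001, 0.0], [0.001, -1.0, -0.0], [0.0, 0.0, -1.0]]
ft_force: [1.0, -0.8, -0.2]
grip_width: 0.0851
```

```bash
python3 - <<'E'
from h import *
T=eyes.get_image("top");S=eyes.get_image("side")
s=readout.observe();p=s["position"];print(p,s["time_s"])
cv2.imwrite("pics/top3.png",T[...,::-1]);cv2.imwrite("pics/side3.png",S[...,::-1])
cv2.imwrite("pics/both3.png",np.hstack([cv2.resize(T[100:350,60:310],(400,400)),cv2.resize(S[130:380,130:380],(400,400))])[...,::-1])
E
```

```text
[0.45370134 0.18628005 0.23552795] 13.9
```

View pics/both3.png

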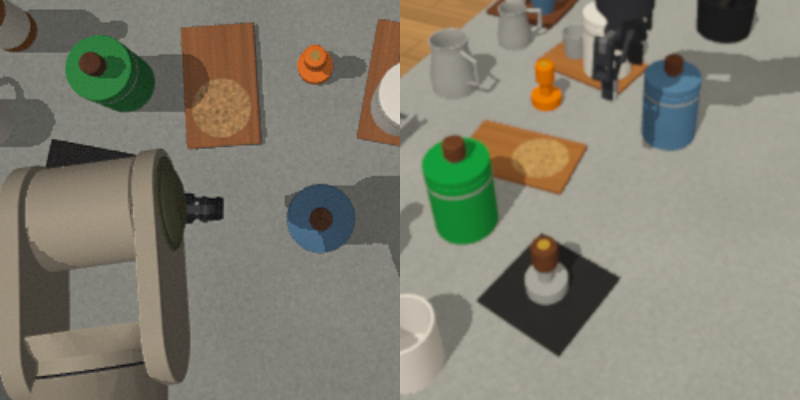

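The tamper stands upright in the middle of the mat (side crop (545,270)). The blue canister is upright on the bare counter, and the cork spot is clear at top pixel (198,167). I'll measure the spot and the canister's present place and go back for it.

```bash
python3 - <<'E'
from h import *
T=cv2.imread("pics/top3.png")[...,::-1].copy()
h=cv2.cvtColor(T,cv2.COLOR_RGB2HSV);print(h[167,198],h[120,190])
B=blob(T,(198,167),(13,60,120),(25,180,255),26);c,r=cv2.minEnclosingCircle(B[3].astype('float32'));print(c,r,plane("top",c,.012),plane("top",B[0],.012))
K=blob(T,(259,236),(0,60,10),(15,255,110),12);print(K[:3],plane("top",K[0],.16))
E
```

```text
[ 16 131 165] [ 12 153 132]
(199.36093139648438, 167.5340576171875) 21.971288681030273 [0.60630162 0.15887426 0.012     ] [0.60645763 0.15998115 0.012     ]
(array([260.13907285, 236.46357616]), np.int32(151), array([254, 230,  14,  14])) [0.43849564 0.00091506 0.16      ]
```

Emit:
{"api": "arm_command", "payload": {"rows": "0 -4 38 0 0 0 0; 0 -4 38 0 0 0 0; 0 -4 38 0 0 0 0; 0 -4 38 0 0 0 0; 0 -2 36 0 0 0 0"}}

```text
time_s: 14.32
position: [0.4356, 0.0008, 0.2354]
tool_rot: [[1.0, 0.001, 0.0], [0.001, -1.0, 0.0], [0.0, -0.0, -1.0]]
ft_force: [1.2, -0.5, 0.3]
grip_width: 0.0854
```

Emit:
{"api": "arm_command", "payload": {"rows": "0 0 0 0 0 0 0; 0 0 0 15 0 0 0; 0 0 0 20 0 0 0; 0 0 0 15 0 0 0; 0 0 0 0 0 0 0"}}

```text
time_s: 14.73
position: [0.4352, 0.0028, 0.1831]
tool_rot: [[1.0, 0.001, -0.005], [0.001, -1.0, 0.001], [-0.005, -0.001, -1.0]]
ft_force: [-0.5, 0.3, -0.3]
grip_width: 0.0855
```

Emit:
{"api": "arm_command", "payload": {"rows": "0 0 1 12 0 0 0; 0 0 0 12 0 0 0; 0 0 0 8 0 0 0; 0.3 0 0 0 0 0 0; 0.5 0 0 0 0 0 0"}}

```text
time_s: 15.15
position: [0.4364, 0.0013, 0.1537]
tool_rot: [[1.0, 0.001, 0.0], [0.001, -1.0, 0.0], [0.0, -0.0, -1.0]]
ft_force: [-0.6, 0.7, -0.3]
grip_width: 0.0639
```

Emit:
{"api": "arm_command", "payload": {"rows": "1 0 0 0 0 0 0; 1 0 0 0 0 0 0; 1 0 0 0 0 0 0; 1 0 0 0 0 0 0; 1 0 0 0 0 0 0"}}

```text
time_s: 15.57
position: [0.4365, 0.0012, 0.1541]
tool_rot: [[1.0, 0.0, 0.002], [0.0, -1.0, -0.0], [0.002, 0.0, -1.0]]
ft_force: [0.0, 2.7, 6.2]
grip_width: 0.0303
```

Emit:
{"api": "arm_command", "payload": {"rows": "1 0 0 0 0 0 0; 1 0 0 -4 0 0 0; 1 0 0 -8 0 0 0; 1 0 0 -12 0 0 0; 1 0 0 -12 0 0 0"}}

```text
time_s: 15.98
position: [0.4358, 0.0011, 0.1899]
tool_rot: [[1.0, 0.0, -0.001], [0.0, -1.0, 0.0], [-0.001, -0.0, -1.0]]
ft_force: [0.2, -0.2, -4.1]
grip_width: 0.0305
```

Emit:
{"api": "arm_command", "payload": {"rows": "1 5 -5 -10 0 0 0; 1 10 -9 -5 0 0 0; 1 15 -14 0 0 0 0; 1 15 -15 0 0 0 0; 1 15 -15 0 0 0 0"}}

```text
time_s: 16.4
position: [0.4965, 0.0597, 0.2048]
tool_rot: [[1.0, 0.0, -0.0], [0.0, -1.0, -0.0], [-0.0, 0.0, -1.0]]
ft_force: [-0.2, -0.4, -3.5]
grip_width: 0.031
```

Emit:
{"api": "arm_command", "payload": {"rows": "1 15 -15 0 0 0 0; 1 15 -15 0 0 0 0; 1 15 -15 0 0 0 0; 1 15 -15 0 0 0 0; 1 15 -15 0 0 0 0"}}

```text
time_s: 16.82
position: [0.5714, 0.1349, 0.2044]
tool_rot: [[1.0, 0.0, -0.001], [0.0, -1.0, -0.0], [-0.001, 0.0, -1.0]]
ft_force: [0.1, -0.7, -4.2]
grip_width: 0.0303
```

Emit:
{"api": "arm_command", "payload": {"rows": "1 15 -13 0 0 0 0; 1 11 -9 0 0 0 0; 1 8 -5 0 0 0 0; 1 0 0 0 0 0 0; 1 0 0 0 0 0 0"}}

```text
time_s: 17.23
position: [0.6047, 0.1611, 0.204]
tool_rot: [[1.0, 0.001, -0.001], [0.001, -1.0, -0.0], [-0.001, 0.0, -1.0]]
ft_force: [-0.7, -0.4, -5.4]
grip_width: 0.031
```

Down to about 0.166.

Emit:
{"api": "arm_command", "payload": {"rows": "1 1 0 10 0 0 0; 1 0 0 12 0 0 0; 1 0 0 9 0 0 0; 1 0 0 4 0 0 0; 1 0 0 0 0 0 0"}}

```text
time_s: 17.65
position: [0.6054, 0.1608, 0.168]
tool_rot: [[1.0, 0.0, -0.003], [0.0, -1.0, -0.0], [-0.003, 0.0, -1.0]]
ft_force: [-0.6, -0.1, -4.1]
grip_width: 0.0306
```

Emit:
{"api": "arm_command", "payload": {"rows": "1 0 0 1 0 0 0; 1 0 0 1 0 0 0; 1 0 0 0 0 0 0; 1 0 0 0 0 0 0"}}

```text
time_s: 17.98
position: [0.6062, 0.1612, 0.1677]
tool_rot: [[1.0, 0.001, 0.001], [0.001, -1.0, 0.0], [0.001, -0.0, -1.0]]
ft_force: [-0.4, 0.2, -3.6]
grip_width: 0.0307
```

Emit:
{"api": "arm_command", "payload": {"rows": "1 0 0 1 0 0 0; 1 0 0 0.8 0 0 0; 1 0 0 0 0 0 0; 1 0 0 0 0 0 0"}}

```text
time_s: 18.32
position: [0.6063, 0.1613, 0.1662]
tool_rot: [[1.0, 0.001, 0.001], [0.001, -1.0, 0.0], [0.001, -0.0, -1.0]]
ft_force: [-0.3, 1.0, 2.1]
grip_width: 0.0308
```

Contact. I'll release, rise and withdraw.

Emit:
{"api": "arm_command", "payload": {"rows": "0.6 0 0 0 0 0 0; 0.3 0 0 0 0 0 0; 0 0 0 0 0 0 0; 0 0 0 0 0 0 0; 0 0 0 0 0 0 0"}}

```text
time_s: 18.73
position: [0.6061, 0.1611, 0.1655]
tool_rot: [[1.0, 0.0, 0.0], [0.0, -1.0, -0.0], [0.0, 0.0, -1.0]]
ft_force: [0.9, 1.1, 0.1]
grip_width: 0.0805
```

Emit:
{"api": "arm_command", "payload": {"rows": "0 0 0 -12 0 0 0; 0 0 0 -25 0 0 0; 0 0 0 -30 0 0 0; 0 -10 10 -10 0 0 0; 0 -25 28 0 0 0 0"}}

```text
time_s: 19.15
position: [0.573, 0.1246, 0.245]
tool_rot: [[1.0, 0.003, 0.007], [0.003, -1.0, 0.001], [0.007, -0.001, -1.0]]
ft_force: [0.9, -0.9, -0.3]
grip_width: 0.0855
```

Emit:
{"api": "arm_command", "payload": {"rows": "0 -25 30 0 0 0 0; 0 -25 30 0 0 0 0; 0 -25 30 0 0 0 0; 0 -25 30 0 0 0 0; 0 -20 30 0 0 0 0"}}

```text
time_s: 19.57
position: [0.4493, -0.0277, 0.2427]
tool_rot: [[1.0, 0.001, 0.0], [0.001, -1.0, -0.0], [0.0, 0.0, -1.0]]
ft_force: [0.7, -1.6, 0.4]
grip_width: 0.0854
```

Emit:
{"api": "arm_command", "payload": {"rows": "0 -10 35 0 0 0 0; 0 -5 35 0 0 0 0; 0 0 25 0 0 0 0; 0 0 0 0 0 0 0; 0 0 0 0 0 0 0"}}

```text
time_s: 19.98
position: [0.436, -0.1228, 0.2425]
tool_rot: [[1.0, -0.002, 0.0], [-0.002, -1.0, 0.0], [0.0, -0.0, -1.0]]
ft_force: [0.4, 0.5, 0.5]
grip_width: 0.0855
```

```bash
python3 - <<'E'
from h import *
T=eyes.get_image("top");S=eyes.get_image("side")
s=readout.observe();print(s["position"],s["time_s"],s["ft_force"])
cv2.imwrite("pics/top4.png",T[...,::-1]);cv2.imwrite("pics/side4.png",S[...,::-1])
dark=((0,60,10),(15,255,110))
for nm,a,z in(("knob",(187,158),.17),("white",(319,157),.17)):
    A=blob(T,a,*dark,win=14);print(nm,A[:2],plane("top",A[0],z))
A=blob(T,(108,212),*dark,win=22)
if A: print("tamper",A[:2],plane("top",A[0],.085))
cv2.imwrite("pics/both4.png",np.hstack([cv2.resize(T[90:340,60:360],(400,333)),cv2.resize(S[100:350,130:430],(400,333))])[...,::-1])
E
```

```text
[ 0.43615099 -0.12129956  0.24252425] 20.0833 [-0.22557528 -0.27090552 -0.18066168]
knob (array([187.70175439, 157.10526316]), np.int32(171)) [0.60683667 0.16005903 0.17      ]
white (array([319.30337079, 156.42134831]), np.int32(178)) [ 0.61217472 -0.12430687  0.17      ]
tamper (array([100.33333333, 216.21505376]), np.int32(186)) [0.47691447 0.37855739 0.085     ]
```

View pics/both4.png

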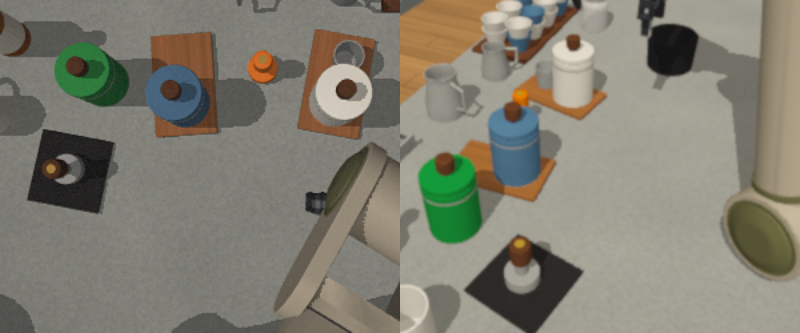

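The knob is back at (187.7,157.1), against (187.0,157.2) at the start. The tamper is upright on the mat, the white canister hasn't moved, and the arm is clear. I'll hand the job in.

```bash
python3 -c "
from rig import env
print(env.close_job())"
```

```text
the job is handed in; nothing more can be done
None
```

I set the blue canister aside at about (0.436, 0.000), stood the tamper on the black mat, put the canister back on its cork spot, and handed the job in at about 20 s of the 72 s. No verdict was reported.

Last checks, from the final top and side pictures:
- **Blue canister:** upright, with its knob within about 2 mm of the starting measurement.
- **Tamper:** upright and released at about (0.477, 0.379), roughly 5 mm from the mat's centre as measured; the limit is 45 mm.
- **White canister:** its knob reads about 3 mm from my first estimate. I had picked that one by eye at a slightly different height, so the difference is within measuring error and shows no real movement.
- **Arm:** clear of everything, with about 0 N on the wrist.

None of the checks failed. The two cameras disagreed by 2 to 5 mm throughout, well inside the tolerances.

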